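# Stand-off reading of a feeler block on the plating tester

### The arm

A 6-joint arm with a two-finger parallel gripper is mounted at the origin on the work surface. World frame = base frame: x ahead of the robot, y to its left, z up, the work surface at z = 0. Lengths are in m, angles in rad, forces in N, time in s.
With the tool pointing down it reaches from about 0.35 to 0.85 m from the base axis. Payload 8.1 kg.
Tool frame: the origin (TCP) lies on the centre line of the jaws, within the pads' length; the fingertips stand 17 mm ahead of it and the grasp point (between the pads) lies 2 mm behind it; z points along the fingers, y is the line along which they close (so a half turn about z gives the same grasp; the last joint's range is limited). The gripper opens to 93 mm and grips with 3 to 60 N. Pads are 15 mm wide; open, the fingers measure 128 mm over their backs; the gripper's body (75 mm by 188 mm) begins 65 mm behind the grasp point.
Start: joints at [-1.298, 0.13, 1.488, -0, 1.523, -0.085], TCP at [0.21, -0.562, 0.236] pointing down, gripper open.
Joint ranges: [-2.96, 2.96], [-0.89, 2.26], [0.02, 2.5], [-1.34, 4.48], [0, 2.73], [-2.66, 2.66]. Speed limits (rad/s): [2.39, 2.39, 2.79, 3.14, 3.14, 3.14].

### API

Orientations are given as a rotation vector (axis times angle).
In Python, from plant import robot, optics, close_job, models gives the robot as it stands.
- The arm moves only by the shell command python3 -m inch 'ROWS' [OPENING] [FORCE]. ROWS is a JSON object of lists of equal length, an entry for each row: "travel": the shift along the tool's x, y, z in m, a list of three; "spin": the turn about the tool's z in rad. In form: {"travel": [[x, y, z], ...], "spin": [spin, ...]}. A call has 1 to 10 rows; each row is the pose to reach, as a shift and turn from the pose commanded when the call began, along the tool's axes at that moment; what a row does not reach only later rows make up. A row lasts 1/12 s, in which the tool goes at most 41.7 mm and 7.16 degrees, less where a joint would pass 70% of its speed; a pose out of reach is approached as far as the arm can. A call with a gripper value outside its range is refused whole. OPENING is the closure, from 0 (fully open) to 1 (shut), set as the call begins (- or left out, the last holds). The fingers move at their own pace and stop on an object; FORCE is the grip in N (left out, the last holds). Time passes only in rows, so rows that repeat a pose let the fingers close. It gives the time, the measured TCP pose, the force, the opening and the grip force at its end, in the units of the state.
- robot.read_state(): the state, without advancing time (a new reading comes with each control period).
- optics.read_camera(name): name is "side" or "top" or "wrist"; returns (picture, depth): 400x640x3 uint8, red, green, blue; 400x640 float32, m along the optical axis (not along the pixel's ray), 0 where there is no reading.
- optics.camera_info(name): a dict with "camera_matrix" (3x3 intrinsics, pixels), "view" (4x4, takes a point from world to camera coordinates). Camera axes: x right, y down, z forward; pixel columns grow to the right and rows downward; lengths in m; the calibration is good to about 2 mm. A picture is of the moment at which its call begins: read the wrist's pose just before it. camera_info takes no time and is no camera call; for the wrist camera it gives the pose at the moment of the call.
- close_job(): hands the job in; it is judged then, once.
Trained networks look in the newest picture that a camera, given by its name, has taken for a name from the list of things; names that differ only in an ending like _2 or _b are one class to them, and where a whole thing is asked for, a point or a joint stands for the part that bears it (a point fixed in the world has none). Each returns a list of dicts, best first, with "p" (0 to 1); they miss things now and then, are a little off and sometimes report something else, mostly with a low value. They report only what shows in the picture. A call takes as long as a camera call. They do not tell look-alikes from the thing itself.
- models.look_for(camera, name): "centre" ([x, y, z] in m, in world coordinates, good to about 4 mm: the middle of the surface that is visible of it).
- models.masks_of(camera, name): "region" (400x640 bool, what is visible of it).
The state is a dict: "t": time; "q": joint angles; "dq": joint speeds; "joint_torque": joint torques, N m; "tool_pos": TCP position; "orientation": TCP orientation; "force": force on the tool from outside, world axes, zero at the start; "wrist_torque": the same for the moment, N m; "opening": finger opening in m; "gripper_force": force on a finger pad.
Only numpy, scipy, OpenCV 4.12 (cv2) and the standard library are available. Lean on these libraries where they do the work, as an engineer would, in place of code of your own. Each camera call takes 0.05 s, during which the arm holds its last target. There are 200 camera calls.

### The job

On the grey plating tester press the green, then the yellow, then the red button, each fully down and one at a time. Then pick up the nickel feeler block, carry it over the rack of brass lock cylinders without touching the rack, and hold it level over the white rectangle on the tester's black coil head, centred on it and lengthwise along it, with about 15 mm of air under the block and without ever touching the tester with it. Finish while still holding it there in the gripper, at rest; leave the other parts on the desk where they lie.

Things in the scene. Friction and masses are not known exactly. Their poses are not given: they have to be found in the camera images.
- block: nickel feeler block, loose, 70 x 28 x 25 mm (x, y, z), about 0.4 kg; the last 17 mm at its +x end is a low nose only 12 mm high; origin at the centre of the underside, x along its length, z up
- tester: plating tester, fixed to the desk: grey case 190 x 200 x 30 mm (x, y, z), origin at the centre of the underside. Buttons in a row along its y near its -x edge; black coil head 60 x 100 mm on top of the case, centred at x = +30 mm, its top at z = 55 mm with a white rectangle 28 x 70 mm, long along the tester's y, split lengthwise by a red line
- coil (a point): centre of the white rectangle, on the top face of the coil head; axes as the tester's (the rectangle is long along y)
- green_top (a point): centre of the top of the green button (28 mm across), 60 mm to the +y side of the yellow one
- yellow_top (a point): centre of the top of the yellow button (28 mm across), the middle one
- red_top (a point): centre of the top of the red button (28 mm across), 60 mm to the -y side of the yellow one
- green (a joint): travel of the green button: 0 up, 0.006 m fully down (5 N); it springs back
- yellow (a joint): travel of the yellow button: 0 up, 0.006 m fully down (5 N); it springs back
- red (a joint): travel of the red button: 0 up, 0.006 m fully down (5 N); it springs back
- rack: rack between the loose parts and the tester, fixed: pine bar 300 x 50 x 30 mm (x, y, z) with seven brass lock cylinders standing in it, tops 91 mm above the desk; origin at the centre of the underside, x along its length
- grip: black plastic handle grip, 90 x 26 x 22 mm, loose, origin at the centre of the underside; bystander
- guard: chrome corner guard, 50 x 50 x 38 mm, three thin walls, loose, origin at the centre of the underside; bystander
- clasp: rusted iron trunk clasp, 70 x 45 x 13 mm, loose, origin at the centre of the underside; bystander
- cylinder: brass lock cylinder lying down, 60 x 18 x 24 mm, loose, origin at the centre of the underside; bystander
- tin: small round tin, 60 mm across, 50 mm high, loose, origin at the centre of the underside; bystander
There are look-alikes about, which are no part of the job. Leave any orange, pink or purple look-alike of the block alone.

How it is judged:
By the outcome, as a careful person would: the job done as asked, in the order asked, and still so for the second after the job is handed in, while the arm keeps its last pose, push and grip.
It also fails if it takes over 72 s, if anything falls off the work surface, if the arm or the gripper's body presses on something with over 40 N, if the wrist force passes 120 N, or if a joint passes its speed limit or range.

## Working session

There is one attempt and no reset: what is moved stays moved. The work goes in short steps, Python scripts to look and compute and a shell command to move; the robot and the scene stay as the last step left them, time stands still between calls to the robot, and variables do not carry over. Pictures are saved under pics/ and viewed, at most 10 in all, crops included, and the job is handed in when it is done.

```bash
ls; mkdir -p pics; cat > h.py <<'E'
import numpy as np, cv2
from plant import robot, optics, models
from scipy.spatial.transform import Rotation as R
def snap(c,name=None):
    info=optics.camera_info(c); im,d=optics.read_camera(c)
    if name: cv2.imwrite(f'pics/{name}.png',im[:,:,::-1])
    return im,d,np.array(info['camera_matrix']),np.array(info['view'])
def world(d,K,V,mask=None):
    v,u=np.nonzero(d>0 if mask is None else mask&(d>0)); z=d[v,u]
    p=np.c_[(u-K[0,2])/K[0,0]*z,(v-K[1,2])/K[1,1]*z,z]
    return (p-V[:3,3])@V[:3,:3], u, v
def proj(P,K,V):
    p=np.atleast_2d(P)@V[:3,:3].T+V[:3,3]; p=p@K.T; return p[:,:2]/p[:,2:]
E
python3 - <<'E'
from h import *
for c in ['top','side']:
    im,d,K,V=snap(c,c+'0')
    print(c,K[0,0],np.round(-V[:3,:3].T@V[:3,3],3))
    for n in ['block','tester','coil','green_top','yellow_top','red_top','rack','grip','tin','cylinder','clasp','guard']:
        for r in models.look_for(c,n)[:3]: print(n,round(r['p'],2),np.round(r['centre'],3),proj(r['centre'],K,V).round())
s=robot.read_state();print(s)
E
```

```text
pics
top 413.9726032461686 [0.478 0.099 1.06 ]
block 0.9 [0.538 0.401 0.024] [[200. 225.]]
block 0.77 [0.443 0.345 0.026] [[221. 264.]]
block 0.74 [ 0.55  -0.226  0.03 ] [[451. 222.]]
tester 0.56 [ 0.556 -0.231  0.03 ] [[453. 220.]]
coil 0.68 [ 0.555 -0.229  0.03 ] [[452. 220.]]
green_top 0.52 [ 0.472 -0.198  0.054] [[444. 254.]]
yellow_top 0.64 [ 0.494 -0.254  0.052] [[466. 245.]]
red_top 0.46 [ 0.519 -0.313  0.053] [[490. 234.]]
rack 0.72 [ 0.55  -0.23   0.032] [[453. 222.]]
rack 0.71 [0.523 0.021 0.03 ] [[352. 232.]]
grip 0.7 [0.467 0.221 0.019] [[271. 254.]]
grip 0.48 [ 0.519 -0.312  0.049] [[489. 234.]]
tin 0.69 [ 0.742 -0.201  0.048] [[441. 145.]]
cylinder 0.63 [ 0.75  -0.07   0.021] [[387. 144.]]
clasp 0.84 [0.761 0.129 0.002] [[310. 141.]]
clasp 0.44 [ 0.494 -0.261  0.05 ] [[469. 244.]]
guard 0.76 [0.608 0.224 0.001] [[272. 199.]]
side 385.5808380277658 [ 0.298 -0.581  0.71 ]
block 0.75 [0.446 0.342 0.022] [[248. 172.]]
block 0.61 [0.535 0.395 0.02 ] [[272. 156.]]
block 0.56 [0.622 0.33  0.026] [[306. 160.]]
tester 0.56 [ 0.54  -0.258  0.029] [[371. 334.]]
coil 0.96 [ 0.543 -
[... 729 characters left out ...]
5 0.009] [[313. 184.]]
{'t': 1.3, 'q': array([-1.29842670e+00,  1.30370065e-01,  1.48822232e+00,  7.38553012e-06,
        1.52300393e+00, -8.53972146e-02]), 'dq': array([-0.00178392,  0.00110518,  0.00092307,  0.00146061,  0.00023652,
       -0.00118012]), 'joint_torque': array([-1.97074260e-04, -5.59751773e+01, -4.92056251e+01,  7.67604914e-02,
        2.26611388e-02, -1.22937426e-06]), 'tool_pos': array([ 0.21013385, -0.56199524,  0.23564084]), 'orientation': array([-3.09145803e+00, -5.58985163e-01, -1.09998061e-05]), 'force': array([ 0.11304805,  0.30512348, -0.3719783 ]), 'wrist_torque': array([-0.01595536, -0.01011724,  0.03119847]), 'gripper_force': 0.0, 'opening': 0.09300502264185294}
```

View pics/top0.png

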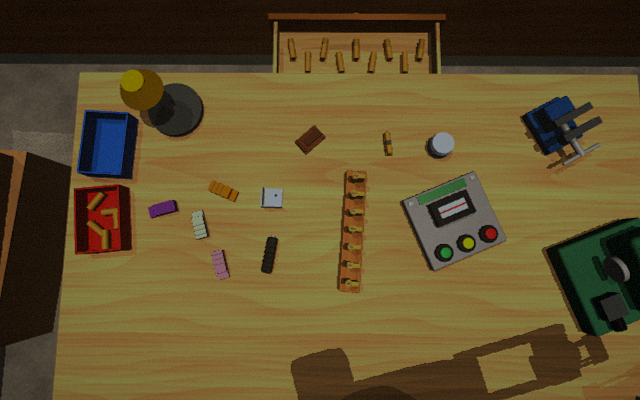

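View pics/side0.png

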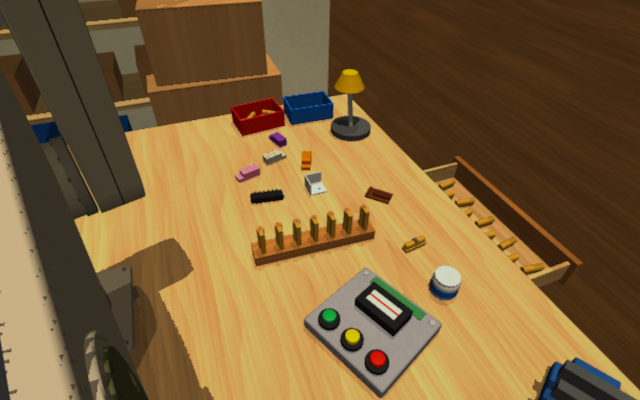

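The top view shows the whitish nickel block at (199,224), with pink, orange and purple look-alikes around it at (221,264), (223,190) and (162,209). The rack is at (352,232) and the tester at (453,220), with its buttons at (445,253), (467,243) and (488,234). The side view agrees. Next I'll take precise measurements from both views.

```bash
cat > m.py <<'E'
from h import *
def blob(im,d,K,V,cond,near,rad,zmin):
    hsv=cv2.cvtColor(im,cv2.COLOR_RGB2HSV).astype(int); m=cond(hsv[...,0],hsv[...,1],hsv[...,2])&(d>0)
    P,u,v=world(d,K,V,m); k=(np.hypot(*(P[:,:2]-near).T)<rad)&(P[:,2]>zmin); return P[k]
def rect(P):
    r=cv2.minAreaRect((P[:,:2]*1000).astype(np.float32)); 
    b=cv2.boxPoints(r); e=b[1]-b[0]; f=b[2]-b[1]; L=e if np.hypot(*e)>np.hypot(*f) else f
    return np.round(r[0],1),np.round(r[1],1),round(np.degrees(np.arctan2(L[1],L[0]))%180,1)
E
python3 - <<'E'
from m import *
for c in ['top','side']:
    im,d,K,V=snap(c)
    print(c)
    for n,xy,cond in [('g',(.471,-.2),lambda h,s,v:(h>40)&(h<90)&(s>120)),('y',(.495,-.256),lambda h,s,v:(h>20)&(h<38)&(s>120)),('r',(.518,-.313),lambda h,s,v:((h<10)|(h>170))&(s>120))]:
        P=blob(im,d,K,V,cond,xy,.03,.04); t=P[P[:,2]>np.percentile(P[:,2],80)-.004]
        print(n,len(t),t.mean(0).round(4),rect(t))
    P=blob(im,d,K,V,lambda h,s,v:(v>110)&((s<90)|(h<10)|(h>170)),(.58,-.22),.05,.045); print('coil',len(P),np.median(P,0).round(4),rect(P))
    P=blob(im,d,K,V,lambda h,s,v:s<300,(.538,.4),.06,.008); print('block',len(P),P.mean(0).round(4),np.percentile(P[:,2],[5,50,95]).round(4),rect(P))
    for lo in (.018,):
        t=P[P[:,2]>lo]; print(' high',len(t),t.mean(0).round(4),rect(t)); t=P[P[:,2]<.016]; print(' low',len(t),t.mean(0).round(4))
    P=blob(im,d,K,V,lambda h,s,v:s<300,(.52,.02),.17,.06); P=P[abs(P[:,1]-.02)<.06];print('rack',len(P),P.max(0),P.min(0),rect(P))
    cv2.imwrite(f'pics/c_{c}.png',cv2.resize(im[200:250,170:230] if c=='top' else im[140:190,240:320],None,fx=8,fy=8,interpolation=2)[...,::-1])
s=robot.read_state();M=R.from_rotvec(s['orientation']).as_matrix();print(M.round(3))
E
```

```text
top
g 98 [ 0.4748 -0.2031  0.0531] (array([ 474.3, -202.8]), array([26.8, 24.6]), np.float32(45.0))
y 95 [ 0.498  -0.2578  0.0534] (array([ 497.8, -257.5]), array([24.1, 24.9]), np.float32(90.2))
r 91 [ 0.5214 -0.3127  0.0536] (array([ 521.8, -312.9]), array([26.9, 23.9]), np.float32(63.7))
coil 311 [ 0.5826 -0.2232  0.0574] (array([ 583.2, -223.2]), array([27.5, 69.1]), np.float32(113.0))
block 354 [0.5394 0.4017 0.0232] [0.0118 0.0259 0.0295] (array([542.4, 399.5]), array([70.5, 39.1]), np.float32(17.5))
 high 265 [0.5334 0.4008 0.0265] (array([538.2, 403.1]), array([64.3, 29.6]), np.float32(17.5))
 low 79 [0.5585 0.4046 0.0131]
rack 611 [0.66326811 0.04176415 0.09733898] [ 0.39459478 -0.00595343  0.06008732] (array([528.5,  17.9]), array([ 31.5, 269.1]), np.float32(176.2))
side
g 136 [ 0.4748 -0.2045  0.0539] (array([ 475.4, -204.2]), array([26.1, 25.3]), np.float32(66.7))
y 159 [ 0.4981 -0.2597  0.0537] (array([ 498.7, -259. ]), array([26.8, 24.3]), np.float32(65.4))
r 186 [ 0.5212 -0.3151  0.0535] (array([ 521.5, -314.9]), array([27.2, 26.3]), np.float32(44.0))
coil 463 [ 0.5827 -0.2242  0.0574] (array([ 582.8, -222.8]), array([30.7, 71.3]), np.float32(112.6))
block 204 [0.5392 0.3964 0.0219] [0.0108 0.0242 0.0296] (array([543.5, 404.1]), array([71.5, 33.5]), np.float32(18.2))
 high 140 [0.5352 0.3968 0.0259] (array([536.2, 401. ]), array([55.4, 33.5]), np.float32(15.4))
 low 58 [0.5501 0.3961 0.0126]
rack 933 [0.66539822 0.04336017 0.09503763] [ 0.39681236 -0.00807937  0.06008829] (array([530.5,  17. ]), array([ 35.4, 269. ]), np.float32(175.9))
[[ 0.937  0.35   0.   ]
 [ 0.35  -0.937  0.   ]
 [ 0.    -0.    -1.   ]]
```

View pics/c_top.png

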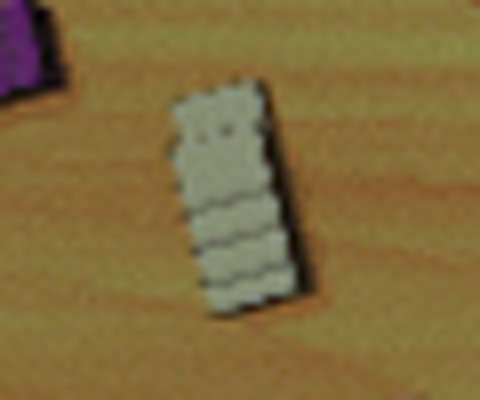

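The crop shows the pale block with its nose end pointing up in the image (+x), and its long axis at about 17°. Before moving, I'll check the height of the green object near the start pose.

```bash
python3 - <<'E'
from m import *
for c in ['top','side']:
    im,d,K,V=snap(c); P,u,v=world(d,K,V)
    for x0 in np.arange(.15,.6,.05):
        print(c,round(x0,2),[ (lambda q: round(float(q.max()),2) if len(q) else None)(P[(P[:,0]>=x0)&(P[:,0]<x0+.05)&(P[:,1]>=y0)&(P[:,1]<y0+.1),2]) for y0 in np.arange(-.8,-.15,.1)])
import math
s=robot.read_state();M=R.from_rotvec(s['orientation']).as_matrix()
for n,t in [('g',(.4748,-.2037,.0535)),('y',(.498,-.2588,.0535)),('r',(.5213,-.314,.0535))]:
    print(n,(M.T@(np.array(t)+[0,0,.017]-s['tool_pos'])).round(4))
E
```

```text
top 0.15 [None, 0.01, 0.01, 0.01, 0.01, 0.01, 0.01]
top 0.2 [None, 0.01, 0.23, 0.01, 0.01, 0.01, 0.01]
top 0.25 [None, 0.01, 0.08, 0.01, 0.01, 0.01, 0.01]
top 0.3 [None, 0.09, 0.1, 0.01, 0.01, 0.01, 0.01]
top 0.35 [None, 0.11, 0.09, 0.05, 0.01, 0.01, 0.01]
top 0.4 [None, 0.14, 0.14, 0.07, 0.01, 0.03, 0.04]
top 0.45 [None, 0.14, 0.16, 0.07, 0.04, 0.06, 0.06]
top 0.5 [None, 0.15, 0.15, 0.01, 0.06, 0.06, 0.06]
top 0.55 [0.01, 0.06, 0.01, 0.01, 0.04, 0.06, 0.06]
side 0.15 [None, None, None, None, None, 0.6, 0.01]
side 0.2 [None, None, None, 0.65, 0.64, 0.01, 0.01]
side 0.25 [None, None, 0.65, 0.65, None, 0.01, 0.01]
side 0.3 [None, None, None, None, 0.0, 0.01, 0.01]
side 0.35 [None, None, None, None, 0.01, 0.01, 0.01]
side 0.4 [None, None, None, None, 0.01, 0.03, 0.03]
side 0.45 [None, None, None, None, 0.03, 0.06, 0.06]
side 0.5 [None, None, None, None, 0.06, 0.06, 0.06]
side 0.55 [None, None, None, None, 0.04, 0.06, 0.06]
g [ 0.3734 -0.2429  0.1651]
y [ 0.3758 -0.1832  0.1651]
r [ 0.3783 -0.1233  0.1651]
```

```bash
python3 -m inch '{"travel": [[0.034,-0.022,0],[0.068,-0.044,0],[0.102,-0.066,0],[0.136,-0.088,0],[0.17,-0.11,0],[0.204,-0.132,0],[0.238,-0.155,0],[0.272,-0.177,0],[0.306,-0.199,0],[0.34,-0.221,0]], "spin": [0,0,0,0,0,0,0,0,0,0]}' 1 20
python3 -m inch '{"travel": [[0.017,-0.011,0.03],[0.033,-0.022,0.06],[0.0334,-0.022,0.1],[0.0334,-0.022,0.13],[0.0334,-0.022,0.15],[0.0334,-0.022,0.155],[0.0334,-0.022,0.155],[0.0334,-0.022,0.155]], "spin": [0,0,0,0,0,0,0,0]}'
```

```text
t: 2.33
tool_pos: [0.4521, -0.2342, 0.236]
orientation: [3.091, 0.559, 0.001]
force: [0.1, -1.4, -0.8]
opening: 0.0309
gripper_force: 0.0
t: 3.0
tool_pos: [0.4754, -0.2041, 0.0819]
orientation: [3.091, 0.559, 0.002]
force: [0.1, -0.2, 0.4]
opening: 0.0005
gripper_force: 0.0
```

```bash
python3 -m inch '{"travel": [[0,0,0.006],[0,0,0.010],[0,0,0.012],[0,0,0.014],[0,0,0.016],[0,0,0.018],[0,0,0.018],[0,0,0.018]], "spin": [0,0,0,0,0,0,0,0]}'
```

```text
t: 3.67
tool_pos: [0.4754, -0.204, 0.0633]
orientation: [3.09, 0.559, 0.002]
force: [-0.6, 0.3, 5.0]
opening: 0.0007
gripper_force: 2.4
```

```bash
python3 -m inch '{"travel": [[0,0,0.001],[0,0,0.001],[0,0,0.001]], "spin": [0,0,0]}'
```

```text
t: 3.92
tool_pos: [0.4754, -0.204, 0.0631]
orientation: [3.09, 0.559, 0.001]
force: [-4.9, 0.9, 13.3]
opening: 0.0004
gripper_force: 6.6
```

```bash
python3 -m inch '{"travel": [[0,0,0.001],[0,0,0.001],[0,0,0.001]], "spin": [0,0,0]}'
```

```text
t: 4.17
tool_pos: [0.4755, -0.2041, 0.063]
orientation: [3.09, 0.559, 0.001]
force: [-7.7, 2.9, 21.4]
opening: -0.0002
gripper_force: 10.6
```

```bash
python3 -m inch '{"travel": [[0,0,-0.015],[0,0,-0.03],[0.001,0.02,-0.03],[0.002,0.04,-0.03],[0.0025,0.06,-0.03],[0.0025,0.06,-0.03],[0.0025,0.06,-0.018],[0.0025,0.06,-0.012],[0.0025,0.06,-0.008],[0.0025,0.06,-0.005]], "spin": [0,0,0,0,0,0,0,0,0,0]}'
python3 -m inch '{"travel": [[0,0,0.002],[0,0,0.004],[0,0,0.0045],[0,0,0.0045],[0,0,0.0045]], "spin": [0,0,0,0,0]}'
```

```text
t: 5.0
tool_pos: [0.497, -0.2577, 0.0642]
orientation: [-3.089, -0.56, 0.003]
force: [-4.1, 1.1, 5.1]
opening: 0.0002
gripper_force: 2.2
t: 5.42
tool_pos: [0.4973, -0.2578, 0.063]
orientation: [-3.089, -0.56, 0.003]
force: [-14.2, 8.2, 23.2]
opening: 0.0007
gripper_force: 11.8
```

```bash
python3 -m inch '{"travel": [[0,0,-0.015],[0,0,-0.03],[0.001,0.02,-0.03],[0.002,0.04,-0.03],[0.0025,0.06,-0.03],[0.0025,0.06,-0.03],[0.0025,0.06,-0.018],[0.0025,0.06,-0.012],[0.0025,0.06,-0.008],[0.0025,0.06,-0.005]], "spin": [0,0,0,0,0,0,0,0,0,0]}'
python3 -m inch '{"travel": [[0,0,0.002],[0,0,0.004],[0,0,0.0045],[0,0,0.0045],[0,0,0.0045]], "spin": [0,0,0,0,0]}'
```

```text
t: 6.25
tool_pos: [0.5205, -0.3128, 0.0646]
orientation: [-3.089, -0.56, 0.003]
force: [-2.7, 1.4, 4.1]
opening: 0.0007
gripper_force: 2.0
t: 6.67
tool_pos: [0.5209, -0.3131, 0.0631]
orientation: [-3.089, -0.56, 0.002]
force: [-10.0, 8.8, 17.5]
opening: 0.0004
gripper_force: 8.6
```

```bash
python3 -m inch '{"travel": [[0,0,-0.02],[0,0,-0.05],[0,0,-0.09],[0,0,-0.13],[0,0,-0.17],[0.015,-0.037,-0.2],[0.03,-0.074,-0.2],[0.045,-0.11,-0.2],[0.06,-0.146,-0.2],[0.075,-0.183,-0.2]], "spin": [0,0,0,0,0,0,0,0,0,0]}' 0.4 20
python3 -m inch '{"travel": [[0.015,-0.037,0],[0.03,-0.074,0],[0.045,-0.11,0],[0.06,-0.146,0],[0.075,-0.183,0],[0.09,-0.22,0],[0.105,-0.257,0],[0.12,-0.294,0],[0.135,-0.331,0],[0.15,-0.368,0]], "spin": [0,0,0,0,0,0,0,0,0,0]}'
python3 -m inch '{"travel": [[0.015,-0.037,0],[0.03,-0.074,0],[0.038,-0.112,0],[0.038,-0.112,0],[0.038,-0.112,0],[0.038,-0.112,0]], "spin": [0,0,0.02,0.04,0.055,0.055]}'
python3 - <<'E'
from m import *
s=robot.read_state(); print(s['tool_pos'],s['opening'])
im,d,K,V=snap('wrist','w1'); print(np.round(-V[:3,:3].T@V[:3,3],3))
for r in models.look_for('wrist','block')[:4]: print(r['p'],np.round(r['centre'],4),proj(r['centre'],K,V))
P,u,v=world(d,K,V); print(np.percentile(P[:,2],[1,50,99]))
E
```

```text
t: 7.5
tool_pos: [0.5275, -0.1146, 0.2621]
orientation: [3.091, 0.559, 0.002]
force: [-0.1, -0.0, -0.0]
opening: 0.0552
gripper_force: 0.0
t: 8.33
tool_pos: [0.5388, 0.2829, 0.2617]
orientation: [-3.091, -0.56, -0.001]
force: [0.6, -0.0, -0.3]
opening: 0.0555
gripper_force: 0.0
t: 8.83
tool_pos: [0.5353, 0.3989, 0.2613]
orientation: [3.105, 0.474, -0.001]
force: [-0.6, -0.7, -0.4]
opening: 0.0559
gripper_force: 0.0
[0.53534037 0.39894251 0.26125183] 0.05591479242987257
[0.604 0.422 0.409]
0.9 [0.6282 0.3529 0.0247] [[379.80860707 110.52779203]]
0.89 [0.4467 0.3453 0.0248] [[338.69145251 244.14444062]]
0.81 [0.5834 0.5002 0.0277] [[252.24967268 109.45726006]]
0.56 [0.5455 0.4045 0.0255] [[318.85221114 162.66485294]]
[-7.48487104e-01  2.66492465e-04  3.65369280e-01]
```

View pics/w1.png

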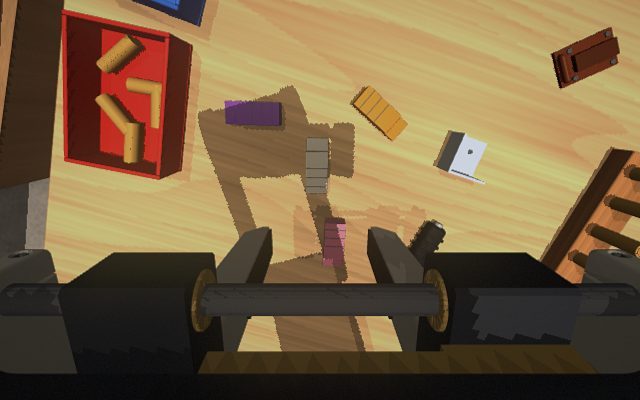

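The wrist view shows the grey block at (317,165), lying lengthwise along the image's vertical between the fingers. The pink, purple and orange look-alikes are clear of it. I'll now measure the block pose from this view.

```bash
cat > b.py <<'E'
from m import *
im,d,K,V=snap('wrist'); s=robot.read_state(); M=R.from_rotvec(s['orientation']).as_matrix()
P,u,v=world(d,K,V)
k=(np.hypot(P[:,0]-.543,P[:,1]-.403)<.055); D=P[k]; desk=np.median(D[D[:,2]<.008],0)[2]
B=D[D[:,2]>desk+.006]; print('desk',desk, 'block z',np.percentile(B[:,2],[2,25,50,75,98]).round(4),len(B))
T=B[B[:,2]>desk+.021]; N=B[(B[:,2]<desk+.015)&(B[:,2]>desk+.009)]
print('all',rect(B),'top',T.mean(0).round(4),rect(T),'nose',N.mean(0).round(4),rect(N))
print('yaw',np.degrees(np.arctan2(M[1,0],M[0,0])),s['tool_pos'])
E
python3 b.py
```

```text
desk -0.000982746692519452 block z [0.2458 0.3446 0.3518 0.3595 0.3663] 62709
all (array([540.9, 403.8]), array([ 70.1, 107.3]), np.float32(103.8)) top [0.5576 0.4076 0.3423] (array([538.6, 402.4]), array([ 66., 108.]), np.float32(107.2)) nose [0.566  0.4136 0.011 ] (array([565.9, 413.5]), array([15.6, 26. ]), np.float32(107.4))
yaw 17.29425548199994 [0.5360981  0.39766976 0.26192473]
```

```bash
sed -i 's/B=D\[D\[:,2\]>desk+.006\]/B=D[(D[:,2]>desk+.006)\&(D[:,2]<.05)]/' b.py; cat >> b.py <<'E'
c=rect(T)[0]/1000
for q,n in((rect(T)[0],'top'),(rect(N)[0],'nose'),(rect(B)[0],'all')): print(n,'in tool axes',(M.T@(np.r_[q/1000,0]-s['tool_pos'])).round(4))
E
python3 b.py
```

```text
desk -0.0009892280352631132 block z [0.0097 0.0174 0.0236 0.0244 0.0256] 1204
all (array([539.8, 405.9]), array([70.2, 27.4]), np.float32(17.2)) top [0.5331 0.4038 0.024 ] (array([532.1, 403.3]), array([53.8, 27.2]), np.float32(16.8)) nose [0.5659 0.414  0.0109] (array([565.9, 414. ]), array([15.6, 27.4]), np.float32(107.5))
yaw 17.277819517720573 [0.53618008 0.3975956  0.2620106 ]
top in tool axes [-0.0023 -0.0067  0.262 ]
nose in tool axes [ 0.0331 -0.0069  0.262 ]
all in tool axes [ 0.0058 -0.0069  0.262 ]
```

```bash
python3 -m inch '{"travel": [[0.002,-0.0068,0.03],[0.002,-0.0068,0.07],[0.002,-0.0068,0.11],[0.002,-0.0068,0.15],[0.002,-0.0068,0.18],[0.002,-0.0068,0.2],[0.002,-0.0068,0.215],[0.002,-0.0068,0.228],[0.002,-0.0068,0.236],[0.002,-0.0068,0.24]], "spin": [0,0,0,0,0,0,0,0,0,0]}'
python3 -m inch '{"travel": [[0,0,0],[0,0,0],[0,0,0]], "spin": [0,0,0]}'
```

```text
t: 9.87
tool_pos: [0.5359, 0.4057, 0.0214]
orientation: [-3.106, -0.473, -0.0]
force: [-0.6, -0.8, 0.4]
opening: 0.0558
gripper_force: 0.0
t: 10.12
tool_pos: [0.5366, 0.4066, 0.0233]
orientation: [-3.105, -0.474, -0.004]
force: [0.2, -0.4, -0.4]
opening: 0.0556
gripper_force: 0.0
```

```bash
python3 -m inch '{"travel": [[0,0,0],[0,0,0],[0,0,0],[0,0,0],[0,0,0],[0,0,0],[0,0,0],[0,0,0]], "spin": [0,0,0,0,0,0,0,0]}' 1 35
python3 -m inch '{"travel": [[0,0,-0.005],[0,0,-0.015],[0,0,-0.03],[0,0,-0.05],[0,0,-0.08],[0,0,-0.11],[0,0,-0.15],[0,0,-0.18],[0,0,-0.2],[0,0,-0.2]], "spin": [0,0,0,0,0,0,0,0,0,0]}'
```

```text
t: 10.78
tool_pos: [0.5359, 0.4056, 0.0219]
orientation: [3.105, 0.473, 0.001]
force: [0.2, -4.7, 4.4]
opening: 0.0277
gripper_force: 35.0
t: 11.62
tool_pos: [0.5379, 0.408, 0.2305]
orientation: [-3.1, -0.474, -0.017]
force: [0.2, 0.9, -2.2]
opening: 0.0274
gripper_force: 35.0
```

```bash
python3 -m inch '{"travel": [[0,0,0],[0,0,0],[0,0,0],[0,0,0]], "spin": [0,0,0,0]}'; cat > g.py <<'E'
from m import *
import sys
for c in ['wrist','side','top']:
    s=robot.read_state(); M=R.from_rotvec(s['orientation']).as_matrix()
    im,d,K,V=snap(c,sys.argv[1]+c)
    P,u,v=world(d,K,V); Q=(P-s['tool_pos'])@M
    k=(abs(Q[:,0])<.05)&(abs(Q[:,1])<.013)&(Q[:,2]<.04)&(Q[:,2]>-.03); q=Q[k]
    print(c,s['tool_pos'].round(4),len(q),'px',proj(s['tool_pos'],K,V).round())
    if len(q)>20:
        for x in np.arange(-.05,.05,.005):
            t=q[(q[:,0]>=x)&(q[:,0]<x+.005)]
            if len(t)>3: print(round(x*1000),len(t),'z',(np.percentile(t[:,2],[3,25,50,75,97])*1000).round(1),'xmin/max',(t[:,0].max()*1000).round(1))
E
python3 g.py g1
```

```text
t: 11.95
tool_pos: [0.5344, 0.4052, 0.2186]
orientation: [3.104, 0.474, -0.007]
force: [-0.5, -0.3, -5.1]
opening: 0.0276
gripper_force: 35.0
wrist [0.5344 0.4052 0.2186] 5370 px [[323. 255.]]
-20 31 z [-2.1 -2.  -1.8 -1.2 -0.5] xmin/max -15.0
-15 381 z [-3.2 -2.6 -2.2 -1.8 -1.1] xmin/max -10.0
-10 420 z [-3.7 -2.6 -2.2 -1.8 -1.1] xmin/max -5.0
-5 464 z [-15.4  -2.7  -2.2  -1.7  -1. ] xmin/max -0.0
0 487 z [-23.7  -2.7  -2.2  -1.8  -1.1] xmin/max 5.0
5 511 z [-25.2  -2.8  -2.3  -1.8  -1. ] xmin/max 10.0
10 448 z [-3.1 -2.5 -2.1 -1.7 -1. ] xmin/max 15.0
15 453 z [-3.3 -2.6 -2.1 -1.7 -1.1] xmin/max 20.0
20 819 z [-2.8 -1.7  2.4  9.6 11.6] xmin/max 25.0
25 414 z [ 9.8 10.6 10.9 11.3 12. ] xmin/max 30.0
30 430 z [ 9.8 10.5 11.  11.3 11.9] xmin/max 35.0
35 512 z [ 9.8 10.8 11.4 14.1 20.5] xmin/max 39.2
side [0.5346 0.4054 0.2191] 126 px [[266.  96.]]
-30 38 z [-5.8 -1.6  5.7 11.3 15.9] xmin/max -25.1
-25 6 z [-6.4 -6.3 -5.9 -4.8 -3.8] xmin/max -20.7
-20 10 z [-6.6 -6.  -5.5 -4.9 12.3] xmin/max -15.0
-15 6 z [-5.7 -5.1 -4.9 -3.8 16.7] xmin/max -10.4
-10 11 z [-22.3  -6.6  -5.4  -5.2  -4.9] xmin/max -5.8
-5 16 z [-28.1 -19.3  -6.7  -5.4  15.6] xmin/max -0.5
0 12 z [-29.4 -24.3 -12.2  -5.9  -4.6] xmin/max 4.9
5 13 z [-27.6 -22.7 -16.3 -13.9  -5.9] xmin/max 9.5
40 4 z [6.8 6.9 6.9 7.2 8. ] xmin/max 41.2
top [0.5348 0.4055 0.2196] 59 px [[170. 221.]]
-35 25 z [-5.7 -0.6  2.6 11.3 17.3] xmin/max -30.2
-30 31 z [-8.  -6.  -5.2 -4.4 -2.9] xmin/max -25.2
```

The block is held level: its top reads -2.2 mm and its nose +10.9 mm in tool z, so the underside is about 22.7 mm ahead of the TCP and the centre about +4 mm in tool x. Next I'll carry it high over the rack.

```bash
python3 -m inch '{"travel": [[-0.003,0.012,0],[-0.008,0.036,0],[-0.016,0.07,0],[-0.024,0.105,0],[-0.032,0.14,0],[-0.04,0.175,0],[-0.048,0.21,0],[-0.055,0.245,0],[-0.062,0.28,0],[-0.069,0.31,0]], "spin": [0,0,0,0,0,0,0,0,0,0]}'
python3 -m inch '{"travel": [[-0.008,0.035,0],[-0.016,0.07,0],[-0.024,0.105,0],[-0.032,0.14,0],[-0.04,0.175,0],[-0.047,0.21,0],[-0.054,0.24,0],[-0.06,0.27,0],[-0.065,0.295,0],[-0.069,0.309,0]], "spin": [-0.05,-0.15,-0.25,-0.36,-0.47,-0.58,-0.69,-0.8,-0.9,-1.0]}'
python3 -m inch '{"travel": [[0,0,0],[0,0,0],[0,0,0],[0,0,0],[0,0,0],[0,0,0],[0,0,0],[0,0,0],[0,0,0],[0,0,0]], "spin": [-0.1,-0.2,-0.3,-0.4,-0.5,-0.6,-0.669,-0.669,-0.669,-0.669]}'
cat > c.py <<'E'
from m import *
import sys
for c in ['wrist','top','side']:
    s=robot.read_state(); M=R.from_rotvec(s['orientation']).as_matrix()
    im,d,K,V=snap(c,sys.argv[1]+c)
    P=blob(im,d,K,V,lambda h,s,v:(v>110)&((s<90)|(h<10)|(h>170)),(.583,-.2235),.05,.045); P=P[P[:,2]<.065]
    if len(P)>20:
        r=rect(P); print(c,'coil',len(P),np.median(P,0).round(4),r,'tool axes',(M.T@(np.r_[r[0]/1000,np.median(P[:,2])]-s['tool_pos'])).round(4))
    print('yaw',np.degrees(np.arctan2(M[1,0],M[0,0])).round(2),s['tool_pos'].round(4),'tilt',M[2].round(4))
    P,u,v=world(d,K,V); Q=(P-s['tool_pos'])@M
    q=Q[(abs(Q[:,0])<.05)&(abs(Q[:,1])<.013)&(Q[:,2]<.026)&(Q[:,2]>-.004)]
    if len(q)>20: print('block x %.1f %.1f'%tuple(1000*np.percentile(q[:,0],[.5,99.5])),'y %.1f %.1f'%tuple(1000*np.percentile(q[:,1],[.5,99.5])))
E
python3 c.py k1
```

```text
t: 12.93
tool_pos: [0.5619, 0.0865, 0.2217]
orientation: [3.105, 0.472, 0.001]
force: [0.6, -0.5, -4.1]
opening: 0.0275
gripper_force: 35.0
t: 13.77
tool_pos: [0.5876, -0.2298, 0.2214]
orientation: [2.495, 1.907, -0.001]
force: [0.0, 0.2, -5.0]
opening: 0.028
gripper_force: 35.0
t: 14.6
tool_pos: [0.5881, -0.2263, 0.2216]
orientation: [-1.738, -2.617, 0.0]
force: [-0.5, 0.6, -4.4]
opening: 0.0281
gripper_force: 35.0
wrist coil 788 [ 0.5725 -0.2028  0.0545] (array([ 572.4, -203.2]), array([27. , 30.7]), np.float32(113.1)) tool axes [ 0.0274 -0.0055  0.1671]
yaw 112.82 [ 0.5881 -0.2263  0.2216] tilt [-0.e+00 -1.e-04 -1.e+00]
block x -13.3 40.8 y -12.8 12.9
yaw 112.84 [ 0.5882 -0.2262  0.2216] tilt [-0. -0. -1.]
block x -15.8 38.8 y -12.3 12.9
side coil 372 [ 0.5823 -0.2226  0.0573] (array([ 582.8, -223.6]), array([28.1, 69.5]), np.float32(112.8)) tool axes [ 0.0045 -0.004   0.1643]
yaw 112.87 [ 0.5883 -0.2262  0.2216] tilt [ 0. -0. -1.]
block x -32.6 -6.9 y -12.8 12.7
```

View pics/k1wrist.png

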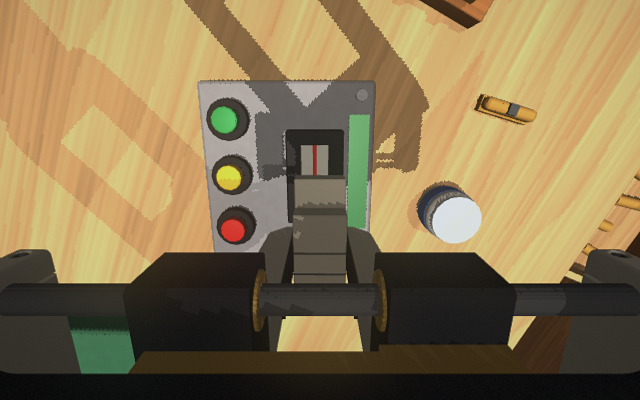

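The wrist view shows the block at columns 294–347 above the coil. The white rectangle's far part is at (315,160), so the block needs about 5 mm in tool -y. I'll descend part way with that correction and measure again.

```bash
python3 -m inch '{"travel": [[0,-0.001,0.01],[0.001,-0.002,0.03],[0.001,-0.003,0.05],[0.0015,-0.004,0.07],[0.0015,-0.0048,0.085],[0.0015,-0.0048,0.09],[0.0015,-0.0048,0.09],[0.0015,-0.0048,0.09]], "spin": [0,0,0,0,0,0,0,0]}'
cat > e.py <<'E'
from m import *
import sys
s=robot.read_state(); M=R.from_rotvec(s['orientation']).as_matrix()
for c in ['wrist','side']:
    im,d,K,V=snap(c,sys.argv[1]+c); hsv=cv2.cvtColor(im,cv2.COLOR_RGB2HSV).astype(int)
    P,u,v=world(d,K,V); Q=(P-s['tool_pos'])@M; h,sa,va=hsv[v,u].T
    zc=s['tool_pos'][2]-.0555
    def rep(n,k):
        q=Q[k]*1000
        if len(q)>15: print(c,n,len(q),'x',np.percentile(q[:,0],[1,50,99]).round(1),'y',np.percentile(q[:,1],[1,50,99]).round(1),'z',np.median(q[:,2]).round(1))
    near=(abs(Q[:,0])<.07)&(abs(Q[:,1])<.05); lvl=abs(Q[:,2]-zc)<.006
    rep('white',near&lvl&(va>75)&(sa<110)); rep('redline',near&lvl&(sa>140)&((h<8)|(h>172))&(va>50)); rep('head all',near&(abs(Q[:,2]-zc)<.004))
    rep('nose top',near&(abs(Q[:,2]-.011)<.0025)&(abs(Q[:,1])<.02)&(abs(Q[:,0])<.045)); rep('main top',near&(abs(Q[:,2]+.0022)<.0015)&(abs(Q[:,1])<.02)&(Q[:,0]>.012)&(Q[:,0]<.03)); rep('block side',near&(Q[:,2]<.024)&(Q[:,2]>.000)&(abs(Q[:,1])<.02))
print(s['tool_pos'].round(4),'yaw',np.degrees(np.arctan2(M[1,0],M[0,0])).round(2))
E
python3 e.py e1
```

```text
t: 15.42
tool_pos: [0.5834, -0.2266, 0.1318]
orientation: [-1.735, -2.619, 0.0]
force: [0.7, 0.4, -4.3]
opening: 0.0276
gripper_force: 35.0
wrist white 542 x [-8.8 35.4 41.3] y [-14.4   1.4  29.2] z 77.4
wrist redline 75 x [30.  35.4 40.7] y [-2.4 -0.9  0.6] z 77.1
wrist head all 4156 x [-10.1  37.3  55.8] y [-30.1  -2.3  28.8] z 77.8
wrist nose top 1668 x [10.6 32.2 40.7] y [-16.9  -0.   17.1] z 11.0
wrist main top 1274 x [12.1 18.6 24.8] y [-13.2   0.5  13.8] z -2.0
wrist block side 2273 x [ 9.8 30.6 40.8] y [-18.9   0.   18.9] z 10.9
side white 328 x [-31.6  -2.2  37.8] y [-13.5  -3.1  14.8] z 74.3
side redline 55 x [-32.1   0.5  37.5] y [-1.7  0.8  2.8] z 74.5
side head all 1163 x [-46.6  -7.3  50.6] y [-28.8  -6.   29.1] z 74.7
side nose top 32 x [-33.2 -26.8 -10.4] y [-18.1 -10.3  14.2] z 11.5
side block side 112 x [-33.1 -25.  -10.2] y [-17.  -10.6  14.8] z 8.6
[ 0.5834 -0.2266  0.1318] yaw 112.96
```

```bash
python3 -m inch '{"travel": [[0.0004,-0.0003,0.006],[0.0008,-0.0006,0.014],[0.0008,-0.0006,0.022],[0.0008,-0.0006,0.029],[0.0008,-0.0006,0.034],[0.0008,-0.0006,0.037],[0.0008,-0.0006,0.039],[0.0008,-0.0006,0.039],[0.0008,-0.0006,0.039],[0.0008,-0.0006,0.039]], "spin": [0,0,0,0,0,0,0,0,0,0]}'
python3 e.py e2
```

```text
t: 16.35
tool_pos: [0.5829, -0.2262, 0.0931]
orientation: [1.734, 2.619, 0.0]
force: [0.2, -0.7, -4.1]
opening: 0.0276
gripper_force: 35.0
wrist white 209 x [ 8.9 38.9 46.5] y [-30.2   1.8  29.8] z 38.6
wrist redline 30 x [37.6 38.9 40.4] y [-2.  -0.4  1.2] z 38.4
wrist head all 5039 x [ 1.9 39.6 55.3] y [-29.5  -1.3  29.1] z 39.2
wrist nose top 1672 x [10.7 32.3 40.7] y [-17.3   0.5  17.1] z 11.0
wrist main top 1281 x [12.1 18.6 24.8] y [-13.2   0.5  13.8] z -2.0
wrist block side 2259 x [ 9.7 30.7 40.8] y [-18.9  -0.   18.9] z 10.9
side white 110 x [-32.4 -20.   39.5] y [-21.9  -6.7  13.7] z 35.6
side head all 602 x [-47.3 -28.1  48.7] y [-28.7 -13.9  29.4] z 36.3
side nose top 32 x [-32.5 -25.4  -9.7] y [-18.2 -11.1  13.4] z 10.9
side block side 115 x [-32.6 -26.1  -9.7] y [-17.6 -10.9  14.7] z 9.2
[ 0.5829 -0.2262  0.0931] yaw 112.98
```

View pics/e2side.png

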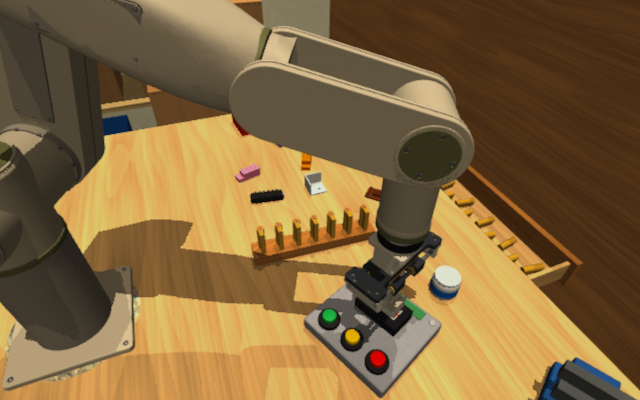

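View pics/e2wrist.png

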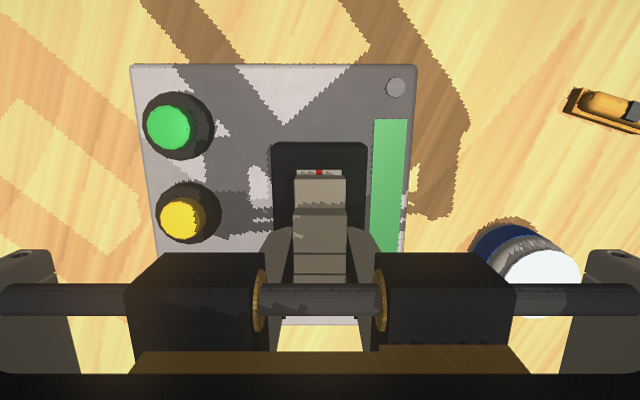

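The wrist view shows the block at columns 294–347, centred over the head (columns 272–367), with the rectangle's end showing at (319,172) just past the nose. Offsets are under 1 mm and the air gap is about 15.5 mm. The side view shows the rack and the loose parts in it where they were.

```bash
python3 -m inch '{"travel": [[0,0,0],[0,0,0],[0,0,0],[0,0,0]], "spin": [0,0,0,0]}'; python3 -c "
from plant import close_job; print(close_job())"
```

```text
t: 16.78
tool_pos: [0.5826, -0.226, 0.0927]
orientation: [1.734, 2.619, 0.0]
force: [-0.0, -0.6, -4.0]
opening: 0.0275
gripper_force: 35.0
the job is handed in; nothing more can be done
None
```

I pressed green, yellow and red in order, each to its stop, and handed the job in at about 17 s with the nickel block still gripped at rest, level and lengthwise over the white rectangle, within about 1 mm of centre and with about 15 mm of air under it; the hand-in returned no verdict.

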